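# Sweep the offcuts off the marquetry board into the scrap tray

## Task

Clear the three pale plywood offcuts from the white board: with your fingertips sweep them along the board and over its edge into the black scrap tray beside it. Only push them, do not pick them up, and leave the brown leaf pile, the knife and the pin jar where they are.

Things in the scene. Friction and masses are not known exactly. Their poses are not given: they have to be found in the camera images.
- board: fixed raised assembly board, 400 mm (own x) by 440 mm (own y), no rim; its flat white face is 68 mm above the bench. Origin on the bench under its middle, z up; edges at x = +-200, y = +-220 mm. A tray is tucked 10 mm under each y edge. The three offcuts and the leaf pile each lie in one of four lanes along y (own x near -105, -35, 35, 105 mm), in any order.
- scrap_tray: fixed black plastic scrap tray, open on top, nearly empty, 310 mm (own x) by 140 mm (own y), 45 mm high, walls and floor 4 mm. Origin in the middle of its underside, on the bench; same yaw as the board. It stands on the +y or the -y side of the board; its rim is 23 mm below the board's face, so a piece pushed over that edge drops into it.
- parts_tray: fixed brown wooden tray of the same size on the opposite side of the board, divided in three and filled with finished brown leaf pieces: not for waste. Origin in the middle of its underside.
- offcut_notched_center (a point): waste plywood offcut, a 46 x 36 mm rectangle with a notch (28 mm wide at its mouth, 10 mm deep) in one long side, 12 mm thick, about 20 g, pale top, dark scorched edges, loose, flat on the board at any yaw. The point is its centre of area at half thickness (6 mm above the board's face); its outline stays within 31 mm of that point.
- offcut_wedge_center (a point): waste plywood offcut, an uneven four-sided wedge about 46 x 35 mm, 12 mm thick, about 20 g, pale top, dark scorched edges, loose, flat on the board at any yaw. The point is its centre of area at half thickness (6 mm above the board's face); its outline stays within 29 mm of that point.
- offcut_round_center (a point): waste plywood offcut, a D shape, 42 mm wide and 37 mm deep, one end half round, 12 mm thick, about 20 g, pale top, dark scorched edges, loose, flat on the board at any yaw. The point is its centre of area at half thickness (6 mm above the board's face); its outline stays within 28 mm of that point.
- leaf_pile_center (a point): pile of finished dark brown leaf sprays (60 g, loose), 92 mm long along its own y, 34 mm wide along its x, 16 mm high, lying in one of the lanes between the offcuts, its length roughly along the lane. The point is its middle at half height. To be left alone.
- knife_center (a point): marquetry knife lying near the board's far edge, roughly along the board's y: dark wooden handle 13 x 90 x 13 mm, brass ferrule, steel blade, 143 mm over all (own y from -65 to +78 mm). The point lies on its axis, 6.5 mm above the board's face. 35 g, to be left alone.
- pin_jar: small glass jar with a brass cap near the board's near edge, 36 mm across, 50 mm high, 80 g. Origin in the middle of its underside, on the board's face. To be left alone.

How it is judged:
By the outcome, as a careful person would: the job done as asked, in the order asked, and still so for the second after the job is handed in, with the robot touching nothing.
It also fails if it takes over 64 s, if anything falls off the work surface, if the arm or the gripper's body presses on something with over 40 N, if the wrist force passes 120 N, or if a joint passes its speed limit or range.

## Robot

A 7-joint arm with a two-finger parallel gripper is mounted at the origin on the work surface. World frame = base frame: x ahead of the robot, y to its left, z up, the work surface at z = 0. Lengths are in m, angles in rad, forces in N, time in s.
With the tool pointing down it reaches from about 0.425 to 0.875 m from the base axis. Payload 4.7 kg.
Tool frame: the origin (TCP) lies midway between the tips of the shut fingers; the grasp point (between the pads) lies 19 mm behind it; z points along the fingers, y is the direction in which the jaws open and shut (so a half turn about z gives the same grasp; the last joint's range is limited). The gripper opens to 87 mm and grips with 3 to 60 N. Pads are 19 mm wide; open, the fingers measure 117 mm over their backs; the gripper's body (75 mm by 190 mm) begins 51 mm behind the grasp point.
Start: joints at [-1.295, 0.321, -0.07, 1.45, 0.023, 1.371, -0.057], TCP at [0.168, 0.628, 0.223] pointing down, gripper open.
Joint ranges: [-2.86, 2.86], [-0.3, 2.09], [-1.38, 1.24], [0.06, 2.45], [-1.56, 4.7], [0.09, 2.05], [-2.69, 2.69]. Speed limits (rad/s): [2.57, 2.57, 3.14, 3.14, 3.14, 3.14, 3.14].

## Interface

Orientations are given as a rotation vector (axis times angle).
In Python, from bench import ctrl, optics gives the robot as it stands. The module is installed in compiled form; this text tells all that it offers.
- The arm moves only by the tool step_arm, never from a script. Its argument "deltas" is a list of rows, each a list of 7 numbers: the turn, a rotation vector about the tool's x, y, z in degrees, then the shift along the tool's x, y, z in mm, then the finger opening in mm, from 0 to 87. A call has exactly 8 rows; each row is the pose to reach, as a shift and turn from the pose commanded when the call began, along the tool's axes at that moment; what a row does not reach only later rows make up. A row lasts 1/8 s, in which the tool goes at most 62.5 mm and 10.7 degrees, less where a joint would pass 70% of its speed; a pose out of reach is approached as far as the arm can. A call with a gripper value outside its range is refused whole. The fingers move at their own pace and stop on an object; "newtons" is the grip in N (left out, the last holds). Time passes only in rows, so rows that repeat a pose let the fingers close, or fill a call up. It gives the time, the measured TCP pose, the force and the opening at its end, in the units of the state.
- ctrl.get_state(): the state, without advancing time (a new reading comes with each control period).
- optics.get_image(name): name is "scene" or "top" or "wrist"; returns the picture (400x640x3 uint8, red, green, blue); there is no depth.
- optics.get_calibration(name): a dict with "K" (3x3 intrinsics, pixels), "R" (3x3) and "t" (3): a world point X has camera coordinates R X + t. Camera axes: x right, y down, z forward; pixel columns grow to the right and rows downward; lengths in m; the calibration is good to about 2 mm. The wrist camera is an equidistant fisheye: a pixel r from the principal point sees the ray r / f radians off the axis. A picture is of the moment at which its call begins: read the wrist's pose just before it. get_calibration takes no time and is no camera call; for the wrist camera it gives the pose at the moment of the call.
- ctrl.close_job(): hands the job in, once; it reports no verdict.
The state is a dict: "time": time; "joint_positions": joint angles; "qd": joint speeds; "joint_torque": joint torques, N m; "position": TCP position; "tool_rot": TCP orientation; "ft_force": force on the tool from outside, world axes, zero at the start; "torque": the same for the moment, N m; "grip_width": opening from 0.0 (shut) to 1.0 (fully open).
Only numpy, scipy, OpenCV 4.12 (cv2) and the standard library are available. Lean on these libraries where they do the work, as an engineer would, in place of code of your own. Each camera call takes 0.05 s, during which the arm holds its last target.

## Working session

There is one attempt and no reset: what is moved stays moved. The work goes in short steps, Python scripts to look and compute and a tool call to move; the robot and the scene stay as the last step left them, time stands still between calls to the robot, and variables do not carry over. Pictures are saved under pics/ and viewed, and the job is handed in when it is done.

Besides the shell and the picture viewer there is one more tool, called after "Emit:" as name([rows], argument=value, ...), one row to a line, values as JSON. step_arm: Moves the arm, as the interface text tells. Its arguments: {"type":"object","properties":{"deltas":{"type":"array"},"newtons":{"type":"number"}},"required":["deltas"]}

```bash
mkdir -p pics
python3 - <<'E'
from bench import ctrl, optics
import cv2
for n in("top","scene","wrist"):
    c=optics.get_calibration(n)
    cv2.imwrite(f"pics/{n}0.png",optics.get_image(n)[:,:,::-1]); print(n,c)
s=ctrl.get_state();print(s)
E
```

```text
top {'K': array([[413.1851872 ,   0.        , 309.87353021],
       [  0.        , 413.1851872 , 204.17075495],
       [  0.        ,   0.        ,   1.        ]]), 'R': array([[ 0.01046785, -0.9996805 , -0.02300713],
       [-0.98569558, -0.00644549, -0.16841223],
       [ 0.16821013,  0.02444094, -0.98544812]]), 't': array([0.02457625, 0.5425871 , 0.758354  ])}
scene {'K': array([[390.75370666,   0.        , 315.08795307],
       [  0.        , 390.75370666, 197.73323731],
       [  0.        ,   0.        ,   1.        ]]), 'R': array([[ 0.25741101,  0.9662261 , -0.01211196],
       [ 0.76616244, -0.21171838, -0.6067705 ],
       [-0.58884182,  0.14690968, -0.79478479]]), 't': array([-0.16267624, -0.35464078,  1.11886804])}
wrist {'K': array([[309.70691629,   0.        , 315.91788196],
       [  0.        , 309.70691629, 203.08206678],
       [  0.        ,   0.        ,   1.        ]]), 'R': array([[ 0.25912003,  0.96584402, -0.00146308],
       [ 0.93754963, -0.25116456,  0.24065963],
       [ 0.23207219, -0.06373144, -0.97060847]]), 't': array([-0.64916184, -0.02886682,  0.38993268])}
{'time': 0.15, 'joint_positions': array([-1.29491238,  0.32165835, -0.07007024,  1.45140014,  0.02259366,
        1.37081309, -0.05693071]), 'qd': array([-3.23039690e-03,  3.27867047e-04, -8.59558739e-04, -4.67107264e-03,
        1.37637035e-04,  5.46026457e-06, -4.34104298e-05]), 'joint_torque': array([-1.11279328e-04, -4.91795433e+01, -4.04564515e-01, -3.12876713e+01,
       -6.39563729e-02,  4.04858636e-02,  1.14427576e-04]), 'position': array([0.16816406, 0.62742849, 0.22170631]), 'tool_rot': array([-4.10054777e-01, -3.11460531e+00,  2.33833685e-03]), 'ft_force': array([-0.41438272, -0.05374236,  0.52188814]), 'torque': array([-0.00473911,  0.0279223 ,  0.002314  ]), 'grip_width': 0.9980750841262119}
```

View pics/top0.png

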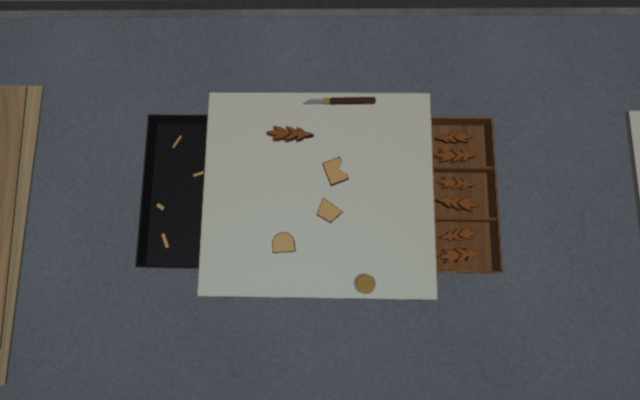

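View pics/scene0.png

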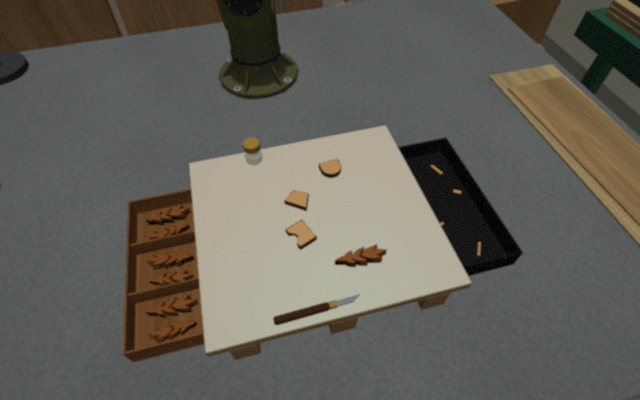

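Top view: scrap tray is on the left (+y), around (175,190). Offcuts are at (335,171) notched, (329,210) wedge and (284,243) round. The leaf pile is at (290,133), the knife at (340,101) and the jar at (366,284). I'll measure these from both views.

```bash
cat > h.py <<'E'
import numpy as np,cv2
from bench import ctrl,optics
def ray(n,uv):
    c=optics.get_calibration(n);R,t=c["R"],c["t"]
    d=np.linalg.inv(c["K"])@[uv[0],uv[1],1.];return -R.T@t,R.T@d
def onz(n,uv,z):
    o,d=ray(n,uv);return o+d*(z-o[2])/d[2]
def tri(a,b):
    A=np.zeros((3,3));B=np.zeros(3);L=[]
    for n,uv in(("top",a),("scene",b)):
        o,d=ray(n,uv);d/=np.linalg.norm(d);P=np.eye(3)-np.outer(d,d);A+=P;B+=P@o;L.append((P,o))
    X=np.linalg.solve(A,B);return X,max(np.linalg.norm(P@(X-o)) for P,o in L)
def pale(img):
    h=cv2.cvtColor(img,cv2.COLOR_RGB2HSV)
    return cv2.inRange(h,(8,70,130),(25,255,255))
E
python3 - <<'E'
from h import *
for n in("top","scene"):
    im=cv2.imread(f"pics/{n}0.png")[:,:,::-1].copy()
    g=im.min(2);_,w=cv2.threshold(g,125,255,0)
    w=cv2.morphologyEx(w,cv2.MORPH_OPEN,np.ones((3,3)))
    k,l,st,ce=cv2.connectedComponentsWithStats(w)
    i=1+st[1:,4].argmax();m=(l==i).astype(np.uint8)
    cs,_=cv2.findContours(m,cv2.RETR_EXTERNAL,cv2.CHAIN_APPROX_NONE)
    hull=cv2.convexHull(max(cs,key=cv2.contourArea))
    ap=cv2.approxPolyDP(hull,8,True)[:,0];print(n,"board",st[i],ap.tolist())
    k,l,st,ce=cv2.connectedComponentsWithStats(pale(im))
    for j in range(1,k):
        if 60<st[j,4]<2000:print(st[j].tolist(),ce[j].round(1))
    hull8=cv2.resize(im[:, :, ::-1][85:305,190:445] if n=="top" else im[:,:,::-1][120:360,180:480],None,fx=2.6,fy=2.6,interpolation=cv2.INTER_CUBIC)
    cv2.imwrite(f"pics/{n}0z.png",hull8)
E
```

```text
top board [  198    93   239   206 43874] [[428, 94], [436, 298], [198, 294], [210, 93]]
[324, 158, 23, 25, 337] [334.4 170.5]
[318, 199, 23, 22, 293] [328.  210.1]
[273, 233, 21, 19, 338] [282.8 242.7]
scene board [  190   126   280   226 39783] [[385, 126], [469, 282], [206, 351], [190, 163]]
[616, 0, 24, 16, 131] [629.7   6.1]
[531, 65, 67, 43, 400] [555.9  76.8]
[243, 138, 16, 10, 124] [250.6 142.5]
[319, 159, 22, 15, 233] [330.6 166.1]
[285, 190, 23, 17, 246] [297.6 197.6]
[286, 220, 30, 26, 372] [301.2 231.9]
```

View pics/top0z.png

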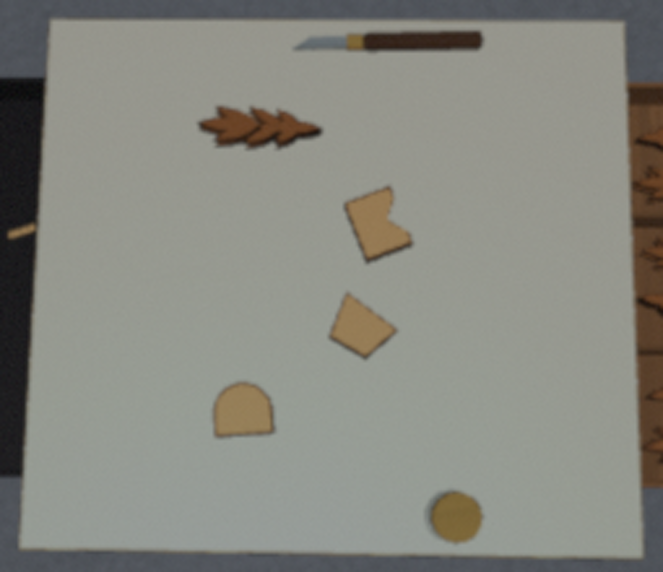

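Run:
```python
from h import *
from scipy.spatial.transform import Rotation as Ro
T=[(430,93),(437,299),(198,295),(209,93)]
# order: top far-right(-y), near-right, near-left, far-left ; scene: far-right=206,352 etc
S=[(206,354),(189,162),(386,126),(470,283)]
C=[]
for a,b in zip(T,S):
    X,e=tri(a,b);C.append(onz("top",a,.068));print("corner",X.round(4),round(e,4),onz("top",a,.068).round(4),onz("scene",b,.068).round(4))
for nm,a,b in(("notch",(334.4,170.5),(301.2,231.9)),("wedge",(328,210.1),(297.6,197.6)),("round",(282.8,242.7),(330.6,166.1))):
    X,e=tri(a,b);print(nm,X.round(4),round(e,4),onz("top",a,.08).round(4),onz("scene",b,.08).round(4))
C=np.array(C);c=C.mean(0);dy=(C[2]-C[1]+C[3]-C[0]);yaw=np.arctan2(-dy[0],dy[1]);print("board c",c,"yaw",np.degrees(yaw))
for nm,p in(("leafL",(267,134)),("leafR",(314,134)),("leafbot",(290,142)),("leaftop",(290,126)),("jar",(366,284))):print(nm,onz("top",p,.07).round(4))
for z in((345,205),(392,187),(412,242),(368,261),(347,293),(397,331),(366,357),(330,337),(213,437),(274,433),(243,382)):
    print(z,onz("top",(190+z[0]/2.6,85+z[1]/2.6),.08)[:2].round(4))
s=ctrl.get_state();print(s["position"],Ro.from_rotvec(s["tool_rot"]).as_matrix().round(4))
```

```text
corner [ 0.7641 -0.2055  0.0647] 0.0013 [ 0.7625 -0.2059  0.068 ] [ 0.7654 -0.2035  0.068 ]
corner [ 0.3663 -0.2017  0.0715] 0.0006 [ 0.366  -0.2033  0.068 ] [ 0.3629 -0.2018  0.068 ]
corner [0.3684 0.2351 0.0655] 0.002 [0.3681 0.2324 0.068 ] [0.3708 0.2359 0.068 ]
corner [0.7641 0.2333 0.0645] 0.0002 [0.7626 0.2326 0.068 ] [0.7653 0.2313 0.068 ]
notch [ 0.6014 -0.0169  0.0801] 0.0004 [ 0.6014 -0.0173  0.08  ] [ 0.6014 -0.0166  0.08  ]
wedge [ 0.5255 -0.0053  0.0813] 0.0002 [ 0.5257 -0.0054  0.08  ] [ 0.5245 -0.0049  0.08  ]
round [0.4645 0.0778 0.0806] 0.0004 [0.4644 0.0774 0.08  ] [0.464  0.0783 0.08  ]
board c [0.56480696 0.01393566 0.068     ] yaw -0.13797123715989998
leafL [0.6766 0.1137 0.07  ]
leafR [0.6768 0.022  0.07  ]
leafbot [0.6605 0.0685 0.07  ]
leaftop [0.6931 0.0691 0.07  ]
jar [ 0.3913 -0.0753  0.07  ]
(345, 205) [0.6143 0.0049]
(392, 187) [ 0.628  -0.0294]
(412, 242) [ 0.5869 -0.0437]
(368, 261) [ 0.5726 -0.0119]
(347, 293) [0.5491 0.0031]
(397, 331) [ 0.5217 -0.0327]
(366, 357) [ 0.5028 -0.0106]
(330, 337) [0.517  0.0151]
(213, 437) [0.4453 0.0969]
(274, 433) [0.4485 0.054 ]
(243, 382) [0.4843 0.0766]
[0.16816406 0.62742849 0.22170631] [[-9.659e-01  2.588e-01 -3.000e-04]
 [ 2.588e-01  9.659e-01 -1.500e-03]
 [-1.000e-04 -1.500e-03 -1.000e+00]]
```

Triangulated piece tops come out at about 80–81 mm, as expected. The board's +y edge is at y≈0.233 with yaw ≈0. I'll move in with the jaws turned along world x and push the round piece first.

Emit:
step_arm([
  [0, 0, 9, -42, -23, 2, 60],
  [0, 0, 18, -85, -46, 4, 40],
  [0, 0, 28, -128, -69, 6, 10],
  [0, 0, 37, -171, -92, 8, 10],
  [0, 0, 47, -213, -116, 12, 10],
  [0, 0, 56, -256, -139, 14, 10],
  [0, 0, 66, -299, -162, 18, 10],
  [0, 0, 75, -342, -185, 20, 10],
])

```text
time: 1.15
position: [0.4515, 0.3593, 0.2022]
tool_rot: [-2.227, -2.216, 0.001]
ft_force: [0.4, 0.7, -0.0]
grip_width: 0.179
```

Emit:
step_arm([
  [0, 0, 0, -50, 3, 10, 10],
  [0, 0, 0, -105, 5, 20, 10],
  [0, 0, 0, -160, 8, 30, 10],
  [0, 0, 0, -215, 10, 40, 10],
  [0, 0, 0, -270, 12, 50, 10],
  [0, 0, 0, -315, 13, 60, 10],
  [0, 0, 0, -340, 13, 75, 10],
  [0, 0, 0, -340, 13, 95, 10],
])

```text
time: 2.15
position: [0.4639, 0.0182, 0.1075]
tool_rot: [2.226, 2.216, 0.002]
ft_force: [0.2, 1.4, 0.6]
grip_width: 0.112
```

Run:
```python
from h import *
from scipy.spatial.transform import Rotation as Ro
s=ctrl.get_state();print(s["position"],s["grip_width"],s["ft_force"],Ro.from_rotvec(s["tool_rot"]).as_matrix().round(4))
im=optics.get_image("top");sc=optics.get_image("scene")
a=cv2.resize(im[85:305,130:445],None,fx=1.7,fy=1.7,interpolation=3);b=cv2.resize(sc[100:360,180:520],None,fx=1,fy=1)
cv2.imwrite("pics/t1.png",a[:,:,::-1]);cv2.imwrite("pics/s1.png",cv2.resize(sc[100:360,180:520],None,fx=2.2,fy=2.2,interpolation=3)[:,:,::-1])
```

```text
[0.46393945 0.01819982 0.10746466] 0.11206566567838669 [0.15797142 1.41336155 0.61950517] [[ 4.5e-03  1.0e+00  1.2e-03]
 [ 1.0e+00 -4.5e-03  4.0e-04]
 [ 4.0e-04  1.2e-03 -1.0e+00]]
```

View pics/s1.png

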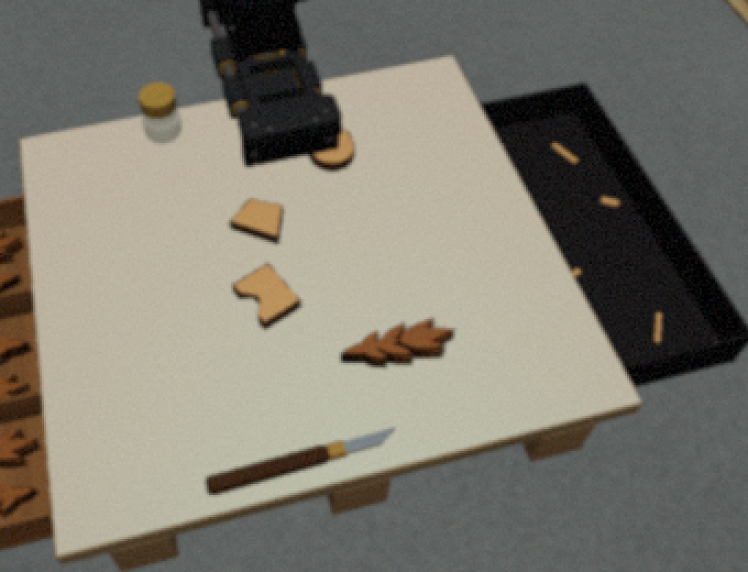

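The scene view shows the gripper behind the round piece (crop ~335,148). I'll lower it and push.

Emit:
step_arm([
  [0, 0, 0, 0, 0, 15, 10],
  [0, 0, 0, 0, 0, 28, 10],
  [0, 0, 0, 0, 0, 34, 10],
  [0, 0, 0, 2, 0, 34, 10],
  [0, 0, 0, 12, 0, 34, 10],
  [0, 0, 0, 26, 0, 34, 10],
  [0, 0, 0, 42, 0, 34, 10],
  [0, 0, 0, 60, 0, 34, 10],
])

```text
time: 3.25
position: [0.4638, 0.0822, 0.0738]
tool_rot: [2.221, 2.222, 0.001]
ft_force: [-0.2, -0.8, 0.2]
grip_width: 0.116
```

```bash
cat > snap.py <<'E'
import sys
from h import *
s=ctrl.get_state();print(s["time"],s["position"].round(4),s["grip_width"],s["ft_force"].round(2))
k=sys.argv[1]
im=optics.get_image("top");sc=optics.get_image("scene")
cv2.imwrite(f"pics/t{k}.png",cv2.resize(im[85:305,130:445],None,fx=2.4,fy=2.4,interpolation=3)[:,:,::-1])
cv2.imwrite(f"pics/s{k}.png",cv2.resize(sc[100:360,180:520],None,fx=2.2,fy=2.2,interpolation=3)[:,:,::-1])
for n,i in(("top",im),("scene",sc)):
    c,l,st,ce=cv2.connectedComponentsWithStats(pale(i))
    for j in range(1,c):
        if 60<st[j,4]<600:print(n,st[j,4],ce[j].round(1),onz(n,ce[j],.08)[:2].round(4))
E
python3 snap.py 2
```

```text
3.25 [0.4638 0.0822 0.0738] 0.11602487386165596 [-0.23 -0.78  0.22]
top 130 [21.1 98.3] [0.746  0.6036]
top 370 [334.2 170.3] [ 0.6017 -0.0169]
top 314 [328.1 210.4] [ 0.5251 -0.0056]
top 263 [365.6 283.8] [ 0.3919 -0.0734]
scene 141 [629.4   6. ] [0.087  1.1187]
scene 135 [250.7 142.5] [ 0.353  -0.0675]
scene 251 [297.7 197.8] [ 0.5251 -0.0049]
scene 379 [301.3 232. ] [ 0.6017 -0.0165]
scene 117 [371.3 251.5] [0.672  0.0905]
scene 120 [351.3 255.2] [0.6699 0.0551]
```

View pics/s2.png

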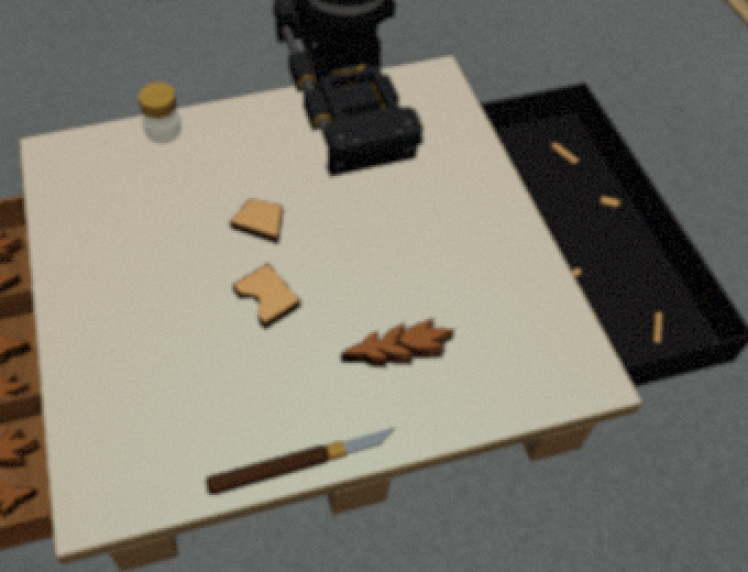

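The scene view shows the gripper hiding the round piece, with everything else unmoved. I'll check with the wrist camera.

Run:
```python
from h import *
cv2.imwrite("pics/w2.png",optics.get_image("wrist")[:,:,::-1])
```

```text
(no output)
```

View pics/w2.png

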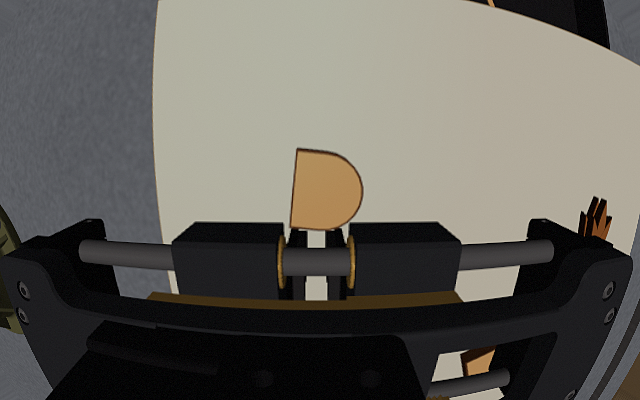

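The wrist view shows the D piece (325,190) squarely in front of both fingertips. I'll keep pushing to the edge.

Emit:
step_arm([
  [0, 0, 0, 20, 0, 0, 10],
  [0, 0, 0, 40, 0, 0, 10],
  [0, 0, 0, 60, 0, 0, 10],
  [0, 0, 0, 80, 0, 0, 10],
  [0, 0, 0, 98, 0, 0, 10],
  [0, 0, 0, 114, 0, 0, 10],
  [0, 0, 0, 126, 0, 0, 10],
  [0, 0, 0, 134, 0, 0, 10],
])

```text
time: 4.4
position: [0.4638, 0.2153, 0.0736]
tool_rot: [2.221, 2.222, 0.0]
ft_force: [0.7, -0.6, -0.1]
grip_width: 0.113
```

Run:
```python
from h import *
s=ctrl.get_state();print(s["time"],s["position"].round(4),s["ft_force"].round(2))
cv2.imwrite("pics/w3.png",optics.get_image("wrist")[:,:,::-1])
```

```text
4.4 [0.4638 0.2153 0.0736] [ 0.72 -0.65 -0.11]
```

View pics/w3.png

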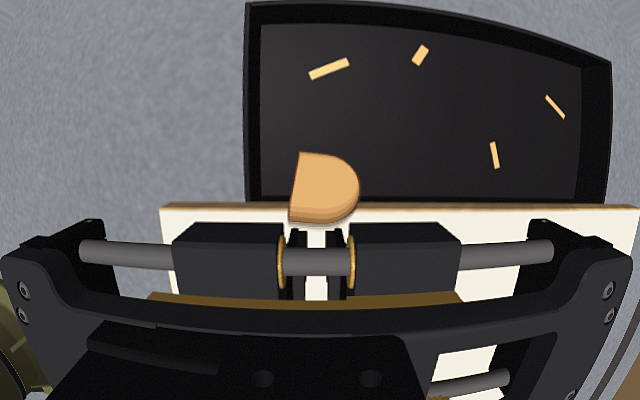

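The D piece (325,188) is overhanging the edge, about to tip and inside the tray's span. A little further.

Emit:
step_arm([
  [0, 0, 0, 8, 0, 0, 10],
  [0, 0, 0, 16, 0, 0, 10],
  [0, 0, 0, 24, 0, 0, 10],
  [0, 0, 0, 28, 0, 0, 10],
  [0, 0, 0, 28, 0, 0, 10],
  [0, 0, 0, 28, 0, -10, 10],
  [0, 0, 0, 10, 0, -30, 10],
  [0, 0, 0, -20, 20, -45, 10],
])

```text
time: 5.45
position: [0.4832, 0.1955, 0.1199]
tool_rot: [-2.217, -2.224, -0.002]
ft_force: [0.4, 0.8, 0.1]
grip_width: 0.116
```

Run:
```python
from h import *
s=ctrl.get_state();print(s["time"],s["position"].round(4),s["ft_force"].round(2))
cv2.imwrite("pics/w4.png",optics.get_image("wrist")[:,:,::-1])
```

```text
5.45 [0.4832 0.1955 0.1199] [0.38 0.79 0.12]
```

View pics/w4.png

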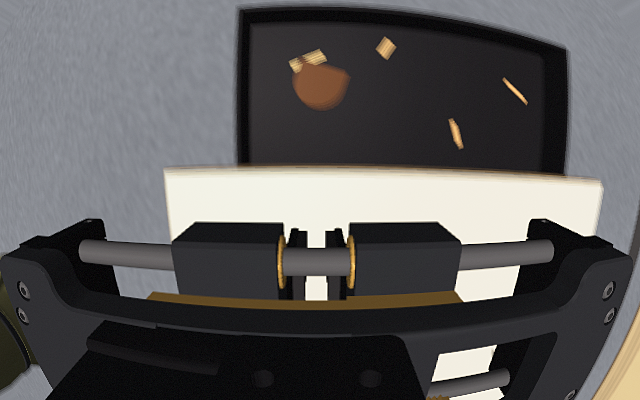

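The D piece lies in the tray (320,85). Next, the wedge.

Emit:
step_arm([
  [0, 0, 0, -45, 10, 0, 10],
  [0, 0, 0, -100, 20, 0, 10],
  [0, 0, 0, -155, 30, 0, 10],
  [0, 0, 0, -210, 40, 0, 10],
  [0, 0, 0, -245, 41, 0, 10],
  [0, 0, 0, -258, 41, 8, 10],
  [0, 0, 0, -258, 41, 25, 10],
  [0, 0, 0, -258, 41, 37, 10],
])

```text
time: 6.5
position: [0.524, -0.061, 0.0797]
tool_rot: [-2.217, -2.223, 0.001]
ft_force: [0.1, -0.0, 0.3]
grip_width: 0.116
```

Run:
```python
from h import *
s=ctrl.get_state();print(s["time"],s["position"].round(4),s["ft_force"].round(2))
cv2.imwrite("pics/w5.png",optics.get_image("wrist")[:,:,::-1])
```

```text
6.5 [ 0.524  -0.061   0.0797] [ 0.09 -0.04  0.27]
```

View pics/w5.png

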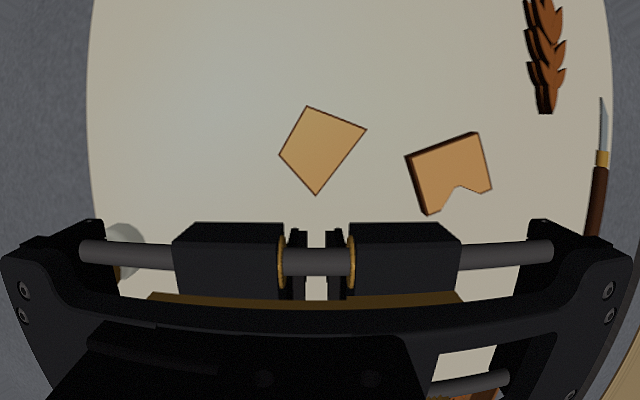

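The wedge (320,150) has its rear corner (316,194) centred on the fingers, and the notched piece stands clear to the right. I'll lower 7 mm and push gently.

Emit:
step_arm([
  [0, 0, 0, 0, 0, 6, 10],
  [0, 0, 0, 5, 0, 7, 10],
  [0, 0, 0, 14, 0, 7, 10],
  [0, 0, 0, 22, 0, 7, 10],
  [0, 0, 0, 30, 0, 7, 10],
  [0, 0, 0, 40, 0, 7, 10],
  [0, 0, 0, 52, 0, 7, 10],
  [0, 0, 0, 64, 0, 7, 10],
])

```text
time: 7.55
position: [0.5248, 0.0016, 0.0746]
tool_rot: [2.221, 2.222, 0.0]
ft_force: [0.8, -1.2, -0.6]
grip_width: 0.117
```

Run:
```python
from h import *
s=ctrl.get_state();print(s["time"],s["position"].round(4),s["ft_force"].round(2))
cv2.imwrite("pics/w6.png",optics.get_image("wrist")[:,:,::-1])
```

```text
7.55 [0.5248 0.0016 0.0746] [ 0.79 -1.24 -0.58]
```

View pics/w6.png

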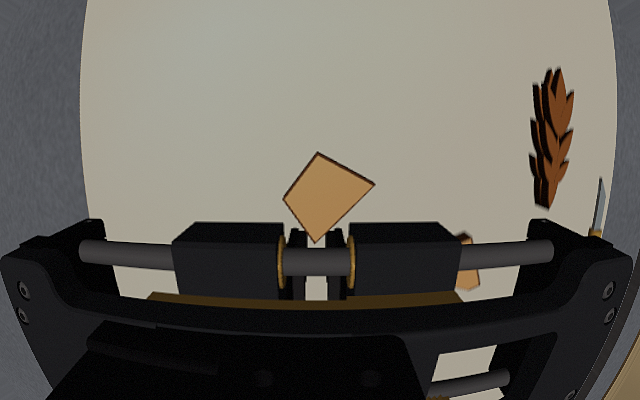

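The wedge's corner has nested between the fingertips (315,242) and it's stable. Continuing.

Emit:
step_arm([
  [0, 0, 0, 16, 0, 0, 10],
  [0, 0, 0, 32, 0, 0, 10],
  [0, 0, 0, 48, 0, 0, 10],
  [0, 0, 0, 64, 0, 0, 10],
  [0, 0, 0, 80, 0, 0, 10],
  [0, 0, 0, 96, 0, 0, 10],
  [0, 0, 0, 112, 0, 0, 10],
  [0, 0, 0, 124, 0, 0, 10],
])

```text
time: 8.6
position: [0.5247, 0.1259, 0.0746]
tool_rot: [-2.221, -2.222, -0.0]
ft_force: [-0.0, 0.6, -0.2]
grip_width: 0.121
```

Run:
```python
from h import *
s=ctrl.get_state();print(s["time"],s["position"].round(4),s["ft_force"].round(2))
cv2.imwrite("pics/w7.png",optics.get_image("wrist")[:,:,::-1])
```

```text
8.6 [0.5247 0.1259 0.0746] [-0.03  0.62 -0.2 ]
```

View pics/w7.png

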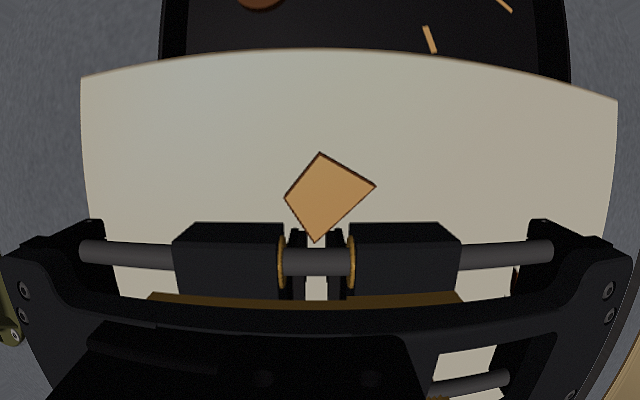

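Emit:
step_arm([
  [0, 0, 0, 16, 0, 0, 10],
  [0, 0, 0, 32, 0, 0, 10],
  [0, 0, 0, 48, 0, 0, 10],
  [0, 0, 0, 64, 0, 0, 10],
  [0, 0, 0, 80, 0, 0, 10],
  [0, 0, 0, 94, 0, 0, 10],
  [0, 0, 0, 106, 0, 0, 10],
  [0, 0, 0, 118, 0, 0, 10],
])

```text
time: 9.65
position: [0.5248, 0.2433, 0.0746]
tool_rot: [2.222, 2.221, 0.0]
ft_force: [0.4, 0.3, 0.8]
grip_width: 0.113
```

Run:
```python
from h import *
s=ctrl.get_state();print(s["time"],s["position"].round(4),s["ft_force"].round(2))
cv2.imwrite("pics/w8.png",optics.get_image("wrist")[:,:,::-1])
```

```text
9.65 [0.5248 0.2433 0.0746] [0.38 0.31 0.78]
```

View pics/w8.png

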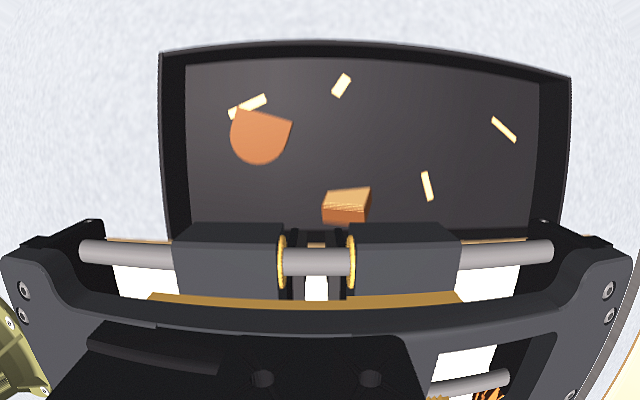

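The wedge (345,205) has dropped off the edge into the tray. I'll lift and go to the notched piece with a slightly wider opening.

Emit:
step_arm([
  [0, 0, 0, 0, 0, -20, 10],
  [0, 0, 0, -30, 0, -40, 10],
  [0, 0, 0, -80, 20, -45, 20],
  [0, 0, 0, -135, 40, -45, 20],
  [0, 0, 0, -190, 60, -45, 20],
  [0, 0, 0, -245, 75, -45, 20],
  [0, 0, 0, -295, 76, -45, 20],
  [0, 0, 0, -316, 76, -40, 20],
])

```text
time: 10.7
position: [0.6007, -0.0784, 0.1151]
tool_rot: [2.226, 2.214, -0.001]
ft_force: [0.0, 0.3, 0.3]
grip_width: 0.233
```

Emit:
step_arm([
  [0, 0, 0, 0, 0, 12, 20],
  [0, 0, 0, 0, 0, 26, 20],
  [0, 0, 0, 0, 0, 38, 20],
  [0, 0, 0, 0, 0, 40, 20],
  [0, 0, 0, 0, 0, 40, 20],
  [0, 0, 0, 4, 0, 40, 20],
  [0, 0, 0, 8, 0, 40, 20],
  [0, 0, 0, 12, 0, 40, 20],
])

```text
time: 11.7
position: [0.6009, -0.0608, 0.0749]
tool_rot: [2.221, 2.222, 0.001]
ft_force: [0.9, 0.6, 0.5]
grip_width: 0.23
```

```bash
python3 - <<'E'
from h import *
s=ctrl.get_state();print(s["time"],s["position"].round(4),s["ft_force"].round(2))
cv2.imwrite("pics/w9.png",optics.get_image("wrist")[:,:,::-1])
E
python3 snap.py 9
```

```text
11.7 [ 0.6009 -0.0608  0.0749] [0.88 0.56 0.46]
11.75 [ 0.6009 -0.0601  0.0747] 0.2250964535034932 [-0.74  0.38 -0.11]
top 92 [280.  131.7] [0.6779 0.0874]
top 61 [449.6 200.3] [ 0.5456 -0.2306]
top 70 [466.5 202.7] [ 0.5413 -0.2613]
top 80 [450.9 255. ] [ 0.4448 -0.2282]
top 68 [468.1 253.6] [ 0.4477 -0.2592]
scene 153 [629.5   6.1] [0.0879 1.1184]
scene 122 [307.5 231. ] [ 0.6025 -0.0052]
scene 132 [371.3 251.5] [0.672  0.0905]
scene 145 [351.  255.6] [0.6704 0.0543]
scene 73 [180.4 303.3] [ 0.6805 -0.2332]
```

View pics/w9.png

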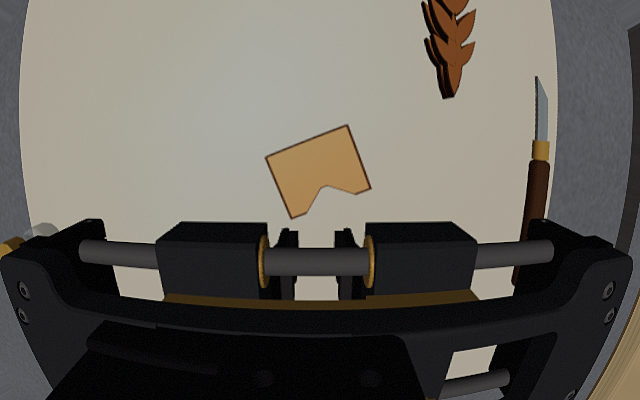

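View pics/s9.png

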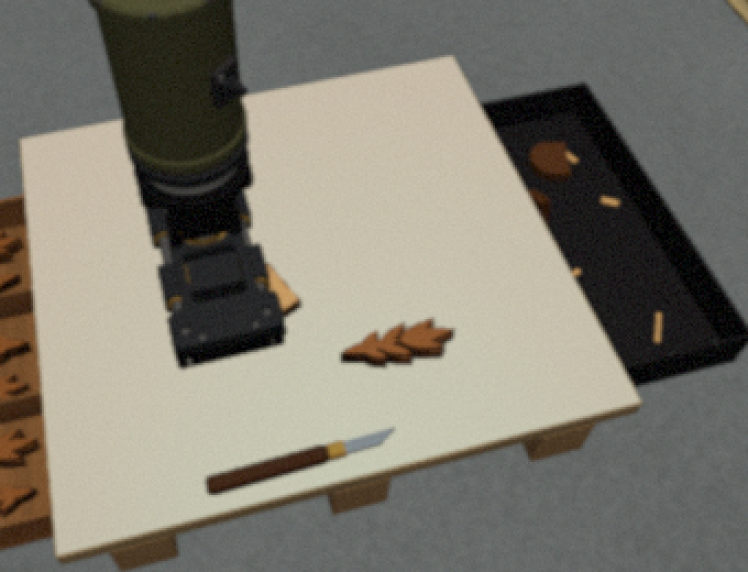

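The notched piece (320,170) faces its notch toward the fingers, and the leaf pile and knife are well clear. In the tray, the wedge shows at crop (540,200). I'll push slowly so it squares up.

Emit:
step_arm([
  [0, 0, 0, 6, 0, 0, 20],
  [0, 0, 0, 12, 0, 0, 20],
  [0, 0, 0, 19, 0, 0, 20],
  [0, 0, 0, 27, 0, 0, 20],
  [0, 0, 0, 36, 0, 0, 20],
  [0, 0, 0, 46, 0, 0, 20],
  [0, 0, 0, 56, 0, 0, 20],
  [0, 0, 0, 66, 0, 0, 20],
])

```text
time: 12.85
position: [0.6007, 0.0055, 0.0746]
tool_rot: [-2.221, -2.222, -0.0]
ft_force: [-0.7, -0.7, -0.2]
grip_width: 0.231
```

Run:
```python
from h import *
s=ctrl.get_state();print(s["time"],s["position"].round(4),s["ft_force"].round(2))
cv2.imwrite("pics/w10.png",optics.get_image("wrist")[:,:,::-1])
```

```text
12.85 [0.6007 0.0055 0.0746] [-0.65 -0.7  -0.17]
```

View pics/w10.png

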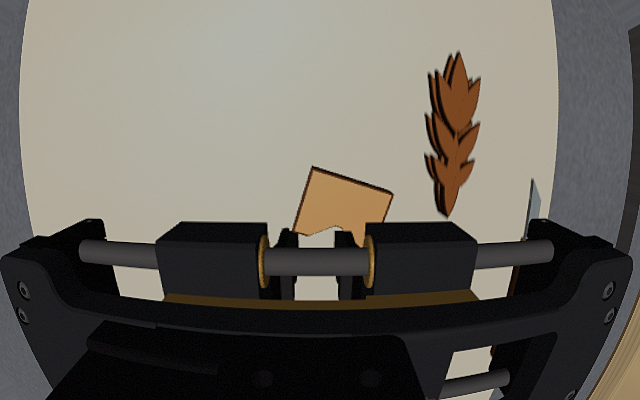

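The notched piece over-rotated, so the right finger now sits in the notch and the piece's centre (346,207) is right of the finger midpoint (317). It's still ~18 mm from the leaf pile. I'll back off, re-centre 14 mm toward +x and push again.

Emit:
step_arm([
  [0, 0, 0, -10, 0, 0, 20],
  [0, 0, 0, -22, 0, 0, 20],
  [0, 0, 0, -24, 0, 0, 20],
  [0, 0, 0, -24, 7, 0, 20],
  [0, 0, 0, -24, 14, 0, 20],
  [0, 0, 0, -24, 14, 0, 20],
  [0, 0, 0, -18, 14, 0, 20],
  [0, 0, 0, -12, 14, 0, 20],
])

```text
time: 13.9
position: [0.6146, -0.0065, 0.0745]
tool_rot: [-2.221, -2.222, -0.0]
ft_force: [-0.1, 0.3, 0.2]
grip_width: 0.228
```

Run:
```python
from h import *
s=ctrl.get_state();print(s["time"],s["position"].round(4),s["ft_force"].round(2))
cv2.imwrite("pics/w11.png",optics.get_image("wrist")[:,:,::-1])
```

```text
13.9 [ 0.6146 -0.0065  0.0745] [-0.14  0.32  0.16]
```

View pics/w11.png

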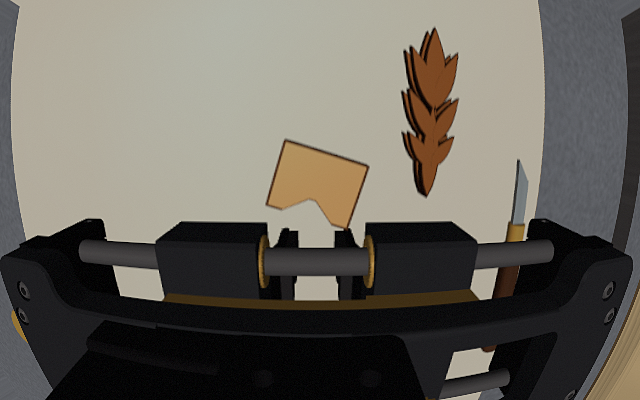

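Now the right prong (350,228) meets the right finger and the piece is centred; pushing will square it. I'll push with a slight drift away from the leaf pile.

Emit:
step_arm([
  [0, 0, 0, 5, 0, 0, 20],
  [0, 0, 0, 10, -1, 0, 20],
  [0, 0, 0, 16, -2, 0, 20],
  [0, 0, 0, 22, -3, 0, 20],
  [0, 0, 0, 28, -4, 0, 20],
  [0, 0, 0, 34, -5, 0, 20],
  [0, 0, 0, 40, -6, 0, 20],
  [0, 0, 0, 46, -7, 0, 20],
])

```text
time: 14.95
position: [0.6077, 0.039, 0.0746]
tool_rot: [-2.221, -2.221, -0.0]
ft_force: [-0.6, 0.4, -0.7]
grip_width: 0.232
```

Run:
```python
from h import *
s=ctrl.get_state();print(s["time"],s["position"].round(4),s["ft_force"].round(2))
cv2.imwrite("pics/w12.png",optics.get_image("wrist")[:,:,::-1])
```

```text
14.95 [0.6077 0.039  0.0746] [-0.63  0.38 -0.66]
```

View pics/w12.png

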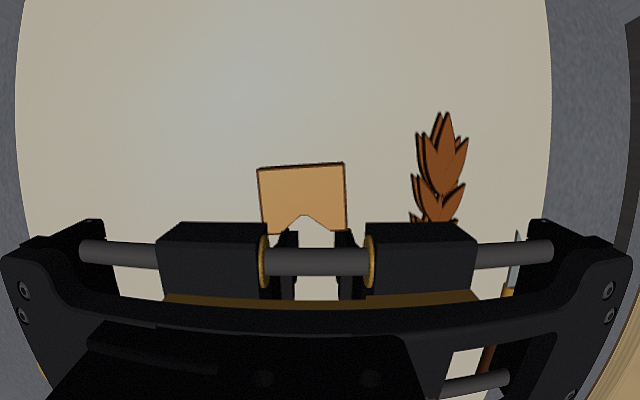

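The piece is squared on both fingers (303,198) with the notch around (303,218), clear of the leaf pile. Continuing.

Emit:
step_arm([
  [0, 0, 0, 9, -1, 0, 20],
  [0, 0, 0, 20, -2, 0, 20],
  [0, 0, 0, 32, -3, 0, 20],
  [0, 0, 0, 45, -4, 0, 20],
  [0, 0, 0, 58, -5, 0, 20],
  [0, 0, 0, 70, -6, 0, 20],
  [0, 0, 0, 82, -6, 0, 20],
  [0, 0, 0, 92, -6, 0, 20],
])

```text
time: 16.0
position: [0.6018, 0.1316, 0.0746]
tool_rot: [-2.221, -2.222, -0.0]
ft_force: [0.6, 0.3, 0.0]
grip_width: 0.23
```

Run:
```python
from h import *
s=ctrl.get_state();print(s["time"],s["position"].round(4),s["ft_force"].round(2))
cv2.imwrite("pics/w13.png",optics.get_image("wrist")[:,:,::-1])
```

```text
16.0 [0.6018 0.1316 0.0746] [0.64 0.32 0.01]
```

View pics/w13.png

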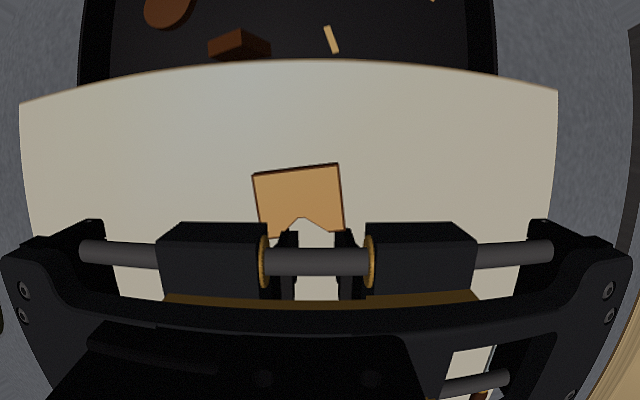

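Emit:
step_arm([
  [0, 0, 0, 10, -1, 0, 20],
  [0, 0, 0, 20, -2, 0, 20],
  [0, 0, 0, 31, -3, 0, 20],
  [0, 0, 0, 42, -5, 0, 20],
  [0, 0, 0, 53, -6, 0, 20],
  [0, 0, 0, 62, -7, 0, 20],
  [0, 0, 0, 70, -7, 0, 20],
  [0, 0, 0, 76, -7, 0, 20],
])

```text
time: 17.05
position: [0.5948, 0.2072, 0.0746]
tool_rot: [2.221, 2.222, 0.0]
ft_force: [-0.5, -1.4, -0.1]
grip_width: 0.23
```

Run:
```python
from h import *
s=ctrl.get_state();print(s["time"],s["position"].round(4),s["ft_force"].round(2))
cv2.imwrite("pics/w14.png",optics.get_image("wrist")[:,:,::-1])
```

```text
17.05 [0.5948 0.2072 0.0746] [-0.49 -1.39 -0.08]
```

View pics/w14.png

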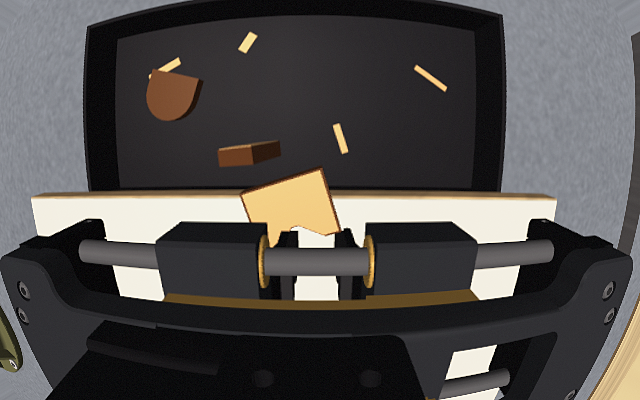

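The piece has rotated (290,205), with the left finger slipping into the notch. I'll back off, shift 14 mm to -x and finish the push.

Emit:
step_arm([
  [0, 0, 0, -12, 0, 0, 20],
  [0, 0, 0, -26, 0, 0, 20],
  [0, 0, 0, -26, -2, 0, 20],
  [0, 0, 0, -26, -14, 0, 20],
  [0, 0, 0, -24, -14, 0, 20],
  [0, 0, 0, -18, -14, 0, 20],
  [0, 0, 0, -10, -14, 0, 20],
  [0, 0, 0, -2, -14, 0, 20],
])

```text
time: 18.1
position: [0.5808, 0.2057, 0.0745]
tool_rot: [2.221, 2.222, 0.0]
ft_force: [-0.6, 0.2, 0.1]
grip_width: 0.23
```

Run:
```python
from h import *
s=ctrl.get_state();print(s["time"],s["position"].round(4),s["ft_force"].round(2))
cv2.imwrite("pics/w15.png",optics.get_image("wrist")[:,:,::-1])
```

```text
18.1 [0.5808 0.2057 0.0745] [-0.55  0.24  0.07]
```

View pics/w15.png

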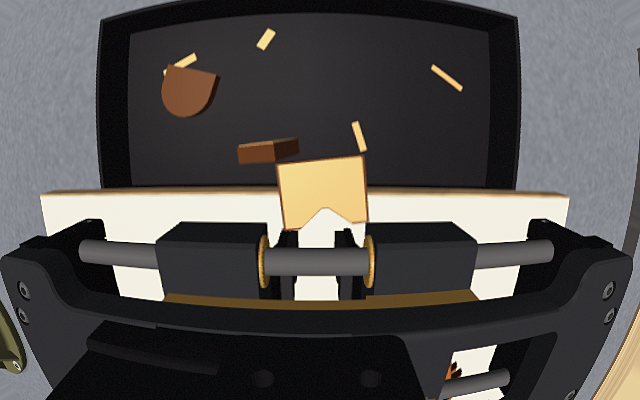

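It's squared again (323,193) on both fingers and overhanging. I'll finish it over the edge and then lift.

Emit:
step_arm([
  [0, 0, 0, 9, 0, 0, 20],
  [0, 0, 0, 18, 0, 0, 20],
  [0, 0, 0, 27, 0, 0, 20],
  [0, 0, 0, 35, 0, 0, 20],
  [0, 0, 0, 40, 0, 0, 20],
  [0, 0, 0, 40, 0, 0, 20],
  [0, 0, 0, 40, 0, -15, 20],
  [0, 0, 0, 35, 0, -40, 20],
])

```text
time: 19.15
position: [0.5803, 0.2393, 0.1151]
tool_rot: [-2.221, -2.221, 0.002]
ft_force: [0.6, 0.0, -1.0]
grip_width: 0.23
```

Run:
```python
from h import *
s=ctrl.get_state();print(s["time"],s["position"].round(4),s["ft_force"].round(2))
cv2.imwrite("pics/w16.png",optics.get_image("wrist")[:,:,::-1])
```

```text
19.15 [0.5803 0.2393 0.1151] [ 0.57  0.01 -0.96]
```

View pics/w16.png

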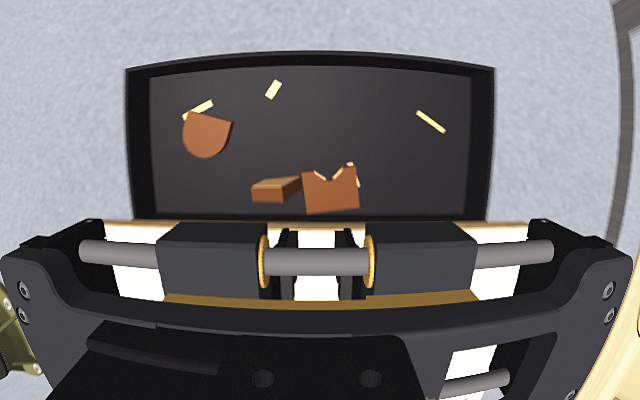

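All three are in the tray. I'll lift clear and do a final check.

Emit:
step_arm([
  [0, 0, 0, 0, 0, -30, 20],
  [0, 0, 0, 10, -10, -60, 20],
  [0, 0, 0, 40, -30, -90, 20],
  [0, 0, 0, 80, -50, -110, 20],
  [0, 0, 0, 125, -70, -120, 20],
  [0, 0, 0, 170, -90, -120, 20],
  [0, 0, 0, 200, -100, -120, 20],
  [0, 0, 0, 210, -105, -120, 20],
])

```text
time: 20.2
position: [0.4745, 0.4516, 0.235]
tool_rot: [-2.218, -2.224, -0.001]
ft_force: [-1.1, -0.2, 0.1]
grip_width: 0.23
```

```bash
python3 snap.py 17
```

```text
20.2 [0.4745 0.4516 0.235 ] 0.22994247659966136 [-1.06 -0.24  0.1 ]
scene 130 [629.6   6. ] [0.0872 1.1194]
scene 282 [561.5  79. ] [0.3406 0.704 ]
scene 122 [250.5 142.5] [ 0.3529 -0.0679]
```

View pics/t17.png

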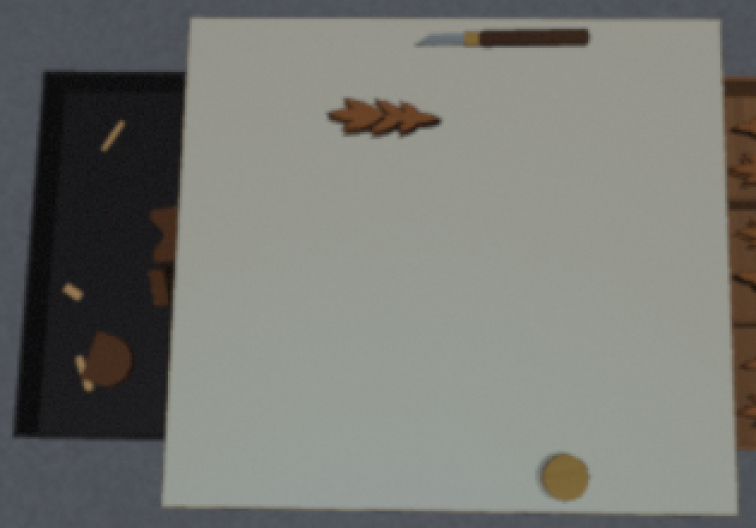

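View pics/s17.png

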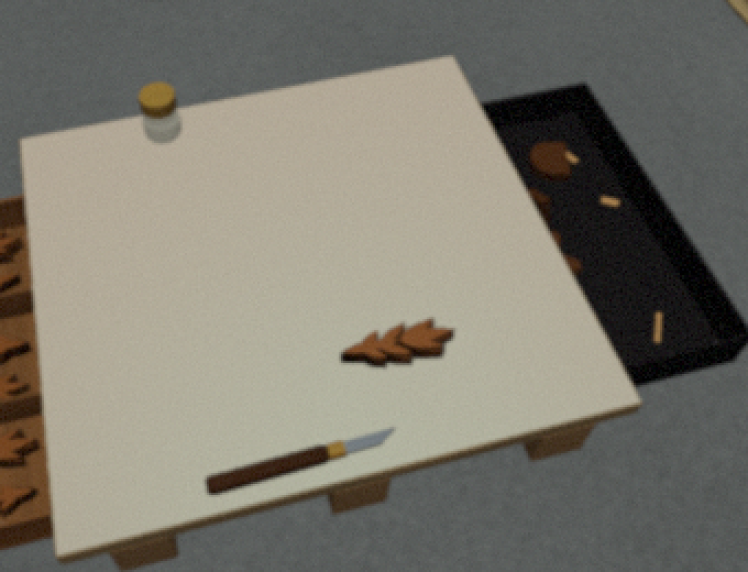

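The board holds only the leaf pile, knife and jar, all at their original pixels. The three offcuts lie in the tray. Handing in.

```bash
python3 -c "
from bench import ctrl
print(ctrl.close_job())"
```

```text
the job is handed in; nothing more can be done
None
```

All three offcuts are off the board and in the black scrap tray. I pushed the round one first, then the wedge, then the notched one, using only the fingertips. The job was handed in at about 20 s of the 64 s allowed.

- **Re-centring:** the notched piece turned off-centre against the fingers twice. Each time I backed off, shifted sideways 14 mm and squared it up again. It stayed about 18 mm from the leaf pile at its closest.
- **Final check:** the top, scene and wrist views show all three offcuts inside the tray. The round piece landed flipped over. The wedge looks tilted on its side by the board-side wall, where the board's edge partly hides it; I did not measure its height.
- **Things to leave alone:** the leaf pile, knife and jar look unmoved when I compare the before and after pictures by eye.
- **Forces:** wrist force readings stayed below about 2 N, though I only read them at the end of each move.
- **Heights:** the tops of the offcuts measured 80–81 mm against the expected 80 mm. Board corners measured 64.5–71.5 mm against 68 mm, so that check was only rough.

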